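Clip the stake holder's cross pin

TASK

Lock the cross pin of the green stake holder: take the big R-clip with the red coil from the wooden stand and push its straight leg down through the hole in the pin until the bow has sprung over the pin and the clip is fully home, upright, then let go. Leave the blue clip and the bare steel clip standing in the stand.

Things in the scene. Friction and masses are not known exactly. Their poses are not given: they have to be found in the camera images.
- red_clip: Big R-clip, 7 mm wire, 60 g. Origin: centre of red coil (disc dia 28, 20 thick along y: grasp across its flat faces). z up; straight leg on z axis, tip at z -80. Springy bow leg at +x: foot z -66, x 26; waist z -46 snaps under the pin at 8 to 15 N push; hollow centre z -31. Stands, leaning up to 3 deg, in a slot of a wooden stand (60 x 220 x 56 high; slots 75 apart along y), coil 18 above its top.
- pin_hole (a point): Middle of the vertical hole in the fixed level steel cross pin (dia 28, along y, 85 above bench) of the green holder. z up. Hole 11 wide (x), 14 long (y), rounded mouth. Pin ends at y -25; 70 mm wide block starts at y 75, top z 15, its steel dome tops at y 110, z 61. Clip's xz plane goes across the pin, bow on either side. Home: coil centre at z 28 to 31; at 28 the coil rests on the pin.
- blue_clip: Small R-clip of 5 mm wire with a blue coil, 20 mm in diameter and 12 mm thick, in another slot of the stand. Origin: centre of the coil, z up. Not wanted: leave it there.
- steel_clip: Hairpin clip of 5 mm wire with two straight legs and a bare dark steel coil, 24 mm in diameter and 12 mm thick, in the third slot of the stand. Origin: centre of the coil, z up. Not wanted: leave it there.

How it is judged:
By the outcome, as a careful person would: the job done as asked, in the order asked, and still so for the second after the job is handed in, with the robot touching nothing.
It also fails if it takes over 42 s, if anything falls off the work surface, if the arm or the gripper's body presses on something with over 40 N, if the wrist force passes 120 N, or if a joint passes its speed limit or range.

ROBOT

A 7-joint arm with a two-finger parallel gripper is mounted at the origin on the work surface. World frame = base frame: x ahead of the robot, y to its left, z up, the work surface at z = 0. Lengths are in mm, angles in rad, forces in N, time in s.
With the tool pointing down it reaches from about 400 to 850 mm from the base axis. Payload 6.9 kg.
Tool frame: the origin (TCP) lies at the very end of the fingers, on their centre line; the grasp point (between the pads) lies 19 mm behind it (robot.hold_point_z is the z of the grasp point in the tool frame, in mm); z points along the fingers, y is the line along which they close (so a half turn about z gives the same grasp; the last joint's range is limited). The gripper opens to 85 mm and grips with 20 to 120 N. Pads are 22 mm wide; open, the fingers measure 114 mm over their backs; the gripper's body (76 mm by 85 mm) begins 54 mm behind the grasp point. The pads swing forward as they close: fully open they stand 13 mm farther back than shut.
Start: joints at [1.264, 0.507, -0.238, 1.5, 0.126, 1.149, -0.155], TCP at [250.133, -572.752, 231.275] pointing down, gripper open.
Joint ranges: [-3.08, 3.08], [-0.24, 2.05], [-1.43, 1.35], [0, 2.5], [-1.52, 4.66], [0.17, 1.96], [-2.89, 2.89]. Speed limits (rad/s): [2.39, 2.39, 3.14, 3.14, 3.14, 3.14, 3.14].

INTERFACE

Orientations are given as a rotation vector (axis times angle).
In Python, from station import robot gives the robot as it stands. The module is installed in compiled form; this text tells all that it offers.
- The arm moves only by the tool drive_tool, never from a script. Its argument "deltas" is text: rows parted by semicolons, each of 7 numbers parted by spaces: the shift along the tool's x, y, z in m, then the turn, a rotation vector about the tool's x, y, z in rad, then the finger opening in m, from 0 to 0.0854. A call has 1 to 8 rows; each row shifts and turns the commanded pose from where the row before left it, along the tool's axes as they then stand; what a row does not reach is not made up. A row lasts 1/10 s, in which the tool goes at most 50 mm and 8.59 degrees, less where a joint would pass 70% of its speed; a pose out of reach is approached as far as the arm can. A call with a gripper value outside its range is refused whole. The fingers move at their own pace and stop on an object; "squeeze" is the grip in N (left out, the last holds). Time passes only in rows, so rows that do not move let the fingers close. It gives the time, the measured TCP pose, the force, the opening and the grip force at its end, in the units of the state.
- robot.sense(): the state, without advancing time (a new reading comes with each control period).
- robot.capture(name): name is "scene" or "top"; returns the picture (384x512x3 uint8, blue, green, red); there is no depth.
- robot.calibration(name): a dict with "camera_matrix" (3x3 intrinsics, pixels), "pose" (4x4, takes a point from camera to world coordinates). Camera axes: x right, y down, z forward; pixel columns grow to the right and rows downward; lengths in mm; the calibration is good to about 2 mm. A picture is of the moment at which its call begins. calibration takes no time and is no camera call.
- robot.job_done(): hands the job in; it is judged then, once.
The state is a dict: "time": time; "joints": joint angles; "dq": joint speeds; "effort": joint torques, N m; "eef_pos": TCP position; "orientation": TCP orientation; "force": force on the tool from outside, world axes, zero at the start; "ft_torque": the same for the moment, N m; "width": finger opening in mm; "grip_force": force on a finger pad.
Only numpy, scipy, OpenCV 4.12 (cv2) and the standard library are available. Lean on these libraries where they do the work, as an engineer would, in place of code of your own. Each camera call takes 0.05 s, during which the arm holds its last target. There are 200 camera calls.

## Working session

There is one attempt and no reset: what is moved stays moved. The work goes in short steps, Python scripts to look and compute and a tool call to move; the robot and the scene stay as the last step left them, time stands still between calls to the robot, and variables do not carry over. Pictures are saved under pics/ and viewed, at most 10 in all, crops included, and the job is handed in when it is done.

Besides the shell and the picture viewer there is one more tool, called after "Call:" as name(argument=value, ...) on one line, values as JSON. drive_tool: Moves the arm, as the interface text tells. Its arguments: {"type":"object","properties":{"deltas":{"type":"string"},"squeeze":{"type":"number"}},"required":["deltas"]}

```bash
mkdir -p pics; python3 - <<'E'
from station import robot
import cv2,numpy as np
np.set_printoptions(suppress=True,precision=3)
for n in("scene","top"):
    cv2.imwrite(f"pics/{n}0.png",robot.capture(n)); c=robot.calibration(n); print(n,np.array(c["camera_matrix"]),np.array(c["pose"]))
print(robot.sense(),robot.hold_point_z)
E
```

```text
scene [[453.17    0.    247.186]
 [  0.    453.17  191.587]
 [  0.      0.      1.   ]] [[   0.771    0.425   -0.474  937.2  ]
 [   0.636   -0.496    0.591 -540.226]
 [   0.016   -0.757   -0.653  710.313]
 [   0.       0.       0.       1.   ]]
top [[434.792   0.    259.34 ]
 [  0.    434.792 193.537]
 [  0.      0.      1.   ]] [[  -0.021   -0.981    0.193  306.661]
 [  -1.       0.019   -0.013  -10.647]
 [   0.009   -0.194   -0.981 1150.017]
 [   0.       0.       0.       1.   ]]
{'time': 0.1, 'joints': array([ 1.265,  0.508, -0.238,  1.501,  0.126,  1.149, -0.155]), 'dq': array([-0.   , -0.001, -0.   , -0.002,  0.001,  0.   , -0.   ]), 'effort': array([ -0.006, -62.183,  -2.195, -25.02 ,   0.013,   0.008,  -0.   ]), 'eef_pos': array([ 249.903, -572.382,  230.527]), 'orientation': array([-3.074, -0.642,  0.001]), 'force': array([-0.636,  0.122,  0.172]), 'ft_torque': array([ 0.023,  0.045, -0.026]), 'grip_force': 0.0, 'width': 85.44210534465151} -18.700000000000003
```

View pics/scene0.png

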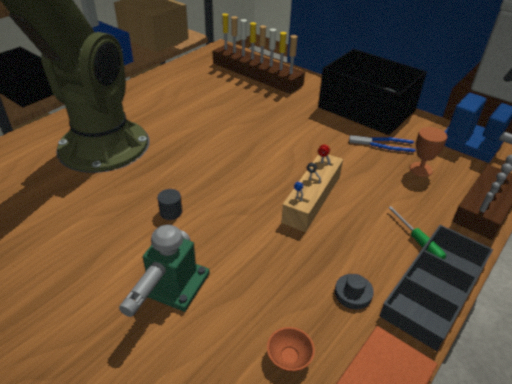

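View pics/top0.png

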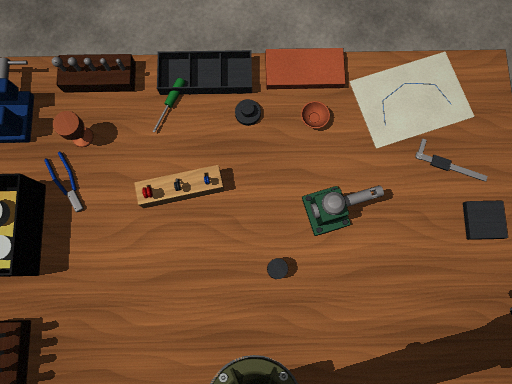

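The scene view shows the stand around (313,190) with the red coil at about (323,151), and the holder around (165,275). In the top view, red is at about (147,191) and the holder at about (345,205). Next I'll enlarge both.

```bash
python3 - <<'E'
import cv2,numpy as np
s=cv2.imread("pics/scene0.png");t=cv2.imread("pics/top0.png")
def c(i,x,y,f,w=400,h=300): return cv2.resize(i[y:y+h//f,x:x+w//f],None,fx=f,fy=f,interpolation=cv2.INTER_CUBIC)[:h,:w]
# scene: stand crop origin (270,135) f5 -> 80x60 ; holder (112,220) f4 ->100x75
A=np.hstack([c(s,280,138,5),c(s,115,222,4)]);B=np.hstack([c(t,130,155,4),c(t,298,170,4)])
cv2.imwrite("pics/crops.png",np.vstack([A,B]))
E
```

```text
(no output)
```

View pics/crops.png

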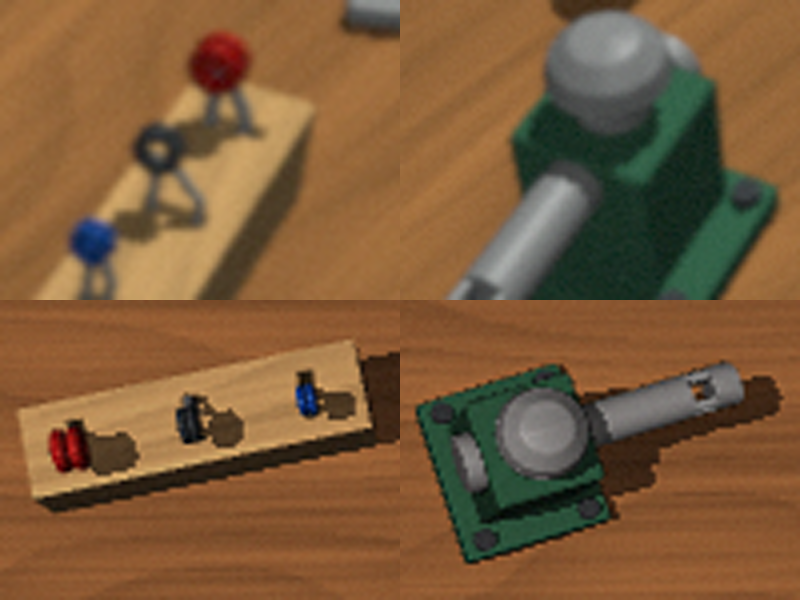

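Crop readings: in the top view, red coil (70,449), hole (702,389), pin axis from (603,422) to (735,383), stand corners (18,412), (355,342), (372,428) and (38,498). In the scene view, red coil (220,62), with the bow leg to its right, which is world +x.

```bash
cat > h.py <<'E'
import numpy as np,cv2
from station import robot
from scipy.spatial.transform import Rotation as R
np.set_printoptions(suppress=True,precision=2)
def ray(n,u,v):
    c=robot.calibration(n);K=np.array(c["camera_matrix"]);P=np.array(c["pose"])
    d=P[:3,:3]@np.linalg.solve(K,[u,v,1]);return P[:3,3],d/np.linalg.norm(d)
def atz(n,u,v,z): o,d=ray(n,u,v);return o+d*(z-o[2])/d[2]
def tri(a,b):
    A=np.zeros((3,3));y=np.zeros(3);r=[ray("scene",*a),ray("top",*b)]
    for o,d in r: M=np.eye(3)-np.outer(d,d);A+=M;y+=M@o
    p=np.linalg.solve(A,y);return p,[np.linalg.norm(np.cross(p-o,d)) for o,d in r]
def proj(n,p):
    c=robot.calibration(n);K=np.array(c["camera_matrix"]);P=np.linalg.inv(np.array(c["pose"]))
    q=K@(P[:3,:3]@p+P[:3,3]);return q[:2]/q[2]
def un(x0,y0,f,u,v): return x0+(u+.5)/f-.5,y0+(v+.5)/f-.5
def crop(img,x,y,f,w=400,h=300): return cv2.resize(img[y:y+h//f,x:x+w//f],None,fx=f,fy=f,interpolation=cv2.INTER_CUBIC)
E
python3 - <<'E'
from h import *
T=lambda u,v:un(130,155,4,u,v-300); H=lambda u,v:un(298,170,4,u-400,v-300)
print("red",tri(un(280,138,5,220,62),T(70,449)), atz("top",*T(70,449),74))
cs=[atz("top",*T(*p),56) for p in((18,412),(355,342),(372,428),(38,498))];print(np.array(cs),np.mean(cs,0))
for a,b in((0,1),(3,2)): d=cs[b]-cs[a];print("stand yaw of -y",np.degrees(np.arctan2(d[0],-d[1])),np.linalg.norm(d))
h=atz("top",*H(702,389),98);print("hole",h,proj("scene",h))
a,b=[atz("top",*H(*p),99) for p in((603,422),(735,383))];d=b-a
print(a,b,np.degrees(np.arctan2(d[0],-d[1])));
dm=atz("top",*H(543,430),140);print("dome",dm)
s=cv2.imread("pics/scene0.png");u=[un(280,138,5,i,j) for i,j in((158,150),(94,240))]
v=[T(190,420),T(308,400)]
for p,q in zip(u,v): print("other",tri(p,q))
cv2.imwrite("pics/c2.png",np.hstack([crop(s,112,255,8,480,480),crop(cv2.imread("pics/top0.png"),350,175,8,320,480)]))
E
```

```text
red (array([526.67, 254.96,  87.97]), [np.float64(1.1788659002794757), np.float64(1.1788659002795447)]) [528.62 257.63  74.  ]
[[557.25 296.15  56.  ]
 [599.66  79.65  56.  ]
 [542.37  68.9   56.  ]
 [500.88 281.52  56.  ]] [550.04 181.55  56.  ]
stand yaw of -y 11.083646764533043 220.61963717031537
stand yaw of -y 11.041198455298076 216.63477640906873
hole [ 512.9  -306.12   98.  ] [131.87 293.94]
[ 493.19 -243.3    99.  ] [ 516.09 -326.57   99.  ] 15.373232657743547
dome [ 481.81 -198.43  140.  ]
other (array([542.7 , 179.94,  87.98]), [np.float64(0.08602491664773108), np.float64(0.08602491664779316)])
other (array([555.55, 107.69,  87.77]), [np.float64(1.7262323185488795), np.float64(1.7262323185488133)])
```

View pics/c2.png

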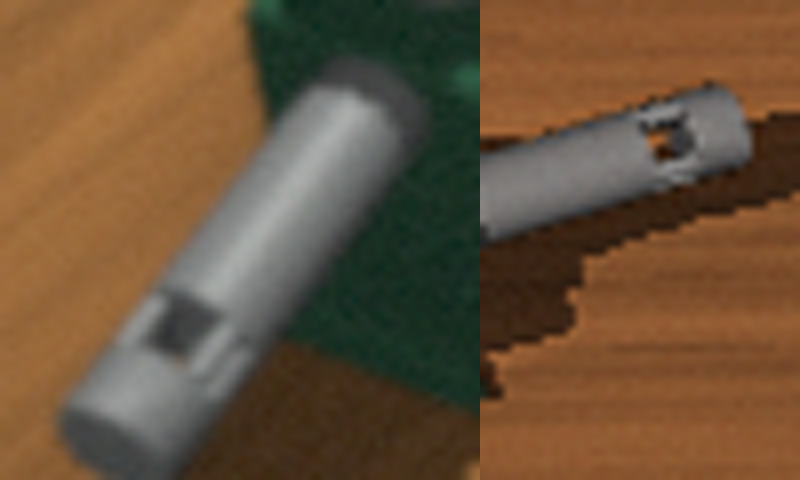

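The scene crop shows the hole at about (184,326), which is image (134.6,295.3). The top crop shows it at about (668,141).

```bash
python3 - <<'E'
from h import *
a=un(112,255,8,184,326);b=un(350,175,8,188,141)
print(a,b,tri(a,b),atz("scene",*a,98),atz("top",*b,98))
# pin end centre in scene (115,450)?, pin axis
for p in((350,90),(115,420)): print(atz("scene",*un(112,255,8,*p),98))
s=robot.sense();M=R.from_rotvec(s["orientation"]).as_matrix();print(M)
for y in(11,15):
  # tool y along direction of slot line
  pass
E
```

```text
(134.5625, 295.3125) (373.0625, 192.1875) (array([ 514.16, -305.2 ,   94.05]), [np.float64(2.2077286685800517), np.float64(2.2077286685800845)]) [ 518.35 -305.06   98.  ] [ 512.11 -305.91   98.  ]
[ 497.5  -241.79   98.  ]
[ 525.53 -328.55   98.  ]
[[ 0.92  0.4  -0.  ]
 [ 0.4  -0.92  0.  ]
 [-0.   -0.   -1.  ]]
```

```bash
cat >> h.py <<'E'
def tgt(yaw): # tool y=(sin,-cos), x=(cos,sin), z down
    c,s=np.cos(np.radians(yaw)),np.sin(np.radians(yaw));return np.array([[c,s,0],[s,-c,0],[0,0,-1.]])
def plan(yaw,*pts):
    st=robot.sense();M=R.from_rotvec(st["orientation"]).as_matrix();T=tgt(yaw)
    print("t",st["time"],"pos",st["eef_pos"],"F",st["force"],"w",st["width"],"turn(tool,rad)",np.round(R.from_matrix(M.T@T).as_rotvec(),4))
    p=st["eef_pos"]
    for q in pts: q=np.array(q,float);d=T.T@(q-p);print("delta tool mm",d,"n",np.linalg.norm(d)/50);p=q
E
python3 -c "
from h import *
plan(11,[480,-120,230],[527,255.5,160],[527,255.5,77])"
```

```text
t 0.1 pos [ 249.9  -572.38  230.53] F [-0.64  0.12  0.17] w 85.44210534465151 turn(tool,rad) [-0.    0.    0.22]
delta tool mm [ 312.19 -400.17    0.53] n 10.150752984514568
delta tool mm [ 117.79 -359.63   70.  ] n 7.696992919315959
delta tool mm [ 0.  0. 83.] n 1.66
```

Call:
drive_tool(deltas="0 0 0 0 0 0.11 0.085; 0 0 0 0 0 0.11 0.085; 0.028 -0.036 0 0 0 0 0.085; 0.028 -0.036 0 0 0 0 0.085; 0.028 -0.036 0 0 0 0 0.085; 0.028 -0.036 0 0 0 0 0.085; 0.028 -0.036 0 0 0 0 0.085; 0.028 -0.036 0 0 0 0 0.085")

```text
time: 0.9
eef_pos: [374.2, -326.9, 231.1]
orientation: [-3.127, -0.301, 0.001]
force: [0.7, -0.9, -0.8]
width: 84.8
grip_force: 0.0
```

Call:
drive_tool(deltas="0.028 -0.036 0 0 0 0 0.085; 0.028 -0.036 0 0 0 0 0.085; 0.028 -0.036 0 0 0 0 0.085; 0.028 -0.036 0 0 0 0 0.085; 0.028 -0.036 0 0 0 0 0.085; 0.012 -0.040 0 0 0 0 0.07; 0.012 -0.040 0 0 0 0 0.07; 0.012 -0.040 0 0 0 0 0.07")

```text
time: 1.7
eef_pos: [489.2, 1.0, 231.0]
orientation: [-3.127, -0.301, 0.001]
force: [0.6, -0.6, -0.6]
width: 70.0
grip_force: 0.0
```

```bash
python3 -c "
from h import *
plan(11,[527,255.5,160],[527,255.5,77])"
```

```text
t 1.7 pos [489.22   1.03 231.03] F [ 0.62 -0.56 -0.65] w 70.03115549575679 turn(tool,rad) [-0.  0. -0.]
delta tool mm [  85.64 -242.58   71.03] n 5.337621376545846
delta tool mm [ 0.  0. 83.] n 1.66
```

Call:
drive_tool(deltas="0.014 -0.040 0.01 0 0 0 0.06; 0.014 -0.040 0.01 0 0 0 0.06; 0.014 -0.040 0.01 0 0 0 0.06; 0.014 -0.040 0.01 0 0 0 0.06; 0.014 -0.040 0.01 0 0 0 0.06; 0.006 -0.018 0.01 0 0 0 0.05; 0 0 0 0 0 0 0.05; 0 0 0 0 0 0 0.05")

```text
time: 2.5
eef_pos: [522.1, 227.5, 170.7]
orientation: [3.126, 0.302, -0.002]
force: [0.1, -0.2, 0.4]
width: 50.0
grip_force: 0.0
```

```bash
python3 - <<'E'
from h import *
plan(11,[527,255.5,77])
t=robot.capture("top");s=robot.capture("scene")
cv2.imwrite("pics/c3.png",np.hstack([crop(s,280,80,5,400,500),crop(t,110,150,5,400,500)]))
cv2.imwrite("pics/s3.png",s);cv2.imwrite("pics/t3.png",t)
E
```

```text
t 2.5 pos [522.13 227.45 170.7 ] F [ 0.08 -0.19  0.37] w 49.998476471962235 turn(tool,rad) [0. 0. 0.]
delta tool mm [ 10.13 -26.6   93.7 ] n 1.9586170855636678
```

View pics/c3.png

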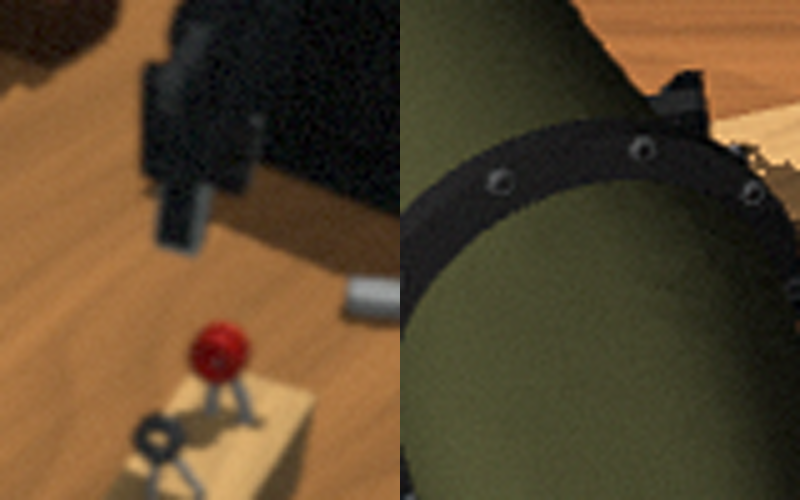

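The crop shows the red coil at (220,352) below the open fingers, and the arm hides the top view there. I'll move over it and go down.

Call:
drive_tool(deltas="0.005 -0.0133 0.013 0 0 0 0.05; 0.005 -0.0133 0.02 0 0 0 0.05; 0 0 0.025 0 0 0 0.05; 0 0 0.02 0 0 0 0.05; 0 0 0.01 0 0 0 0.05; 0 0 0.005 0 0 0 0.05; 0 0 0 0 0 0 0.05; 0 0 0 0 0 0 0.05")

```text
time: 3.4
eef_pos: [527.8, 256.1, 79.1]
orientation: [-3.127, -0.3, -0.002]
force: [0.3, -0.2, 0.8]
width: 50.1
grip_force: 0.0
```

```bash
python3 - <<'E'
from h import *
plan(11,[527,255.5,77])
s=robot.capture("scene")
cv2.imwrite("pics/c4.png",crop(s,285,110,8,640,560))
E
```

```text
t 3.4 pos [527.8  256.12  79.07] F [ 0.3  -0.19  0.82] w 50.132303582127356 turn(tool,rad) [-0. -0. -0.]
delta tool mm [-0.9   0.45  2.07] n 0.04608708352617458
```

View pics/c4.png

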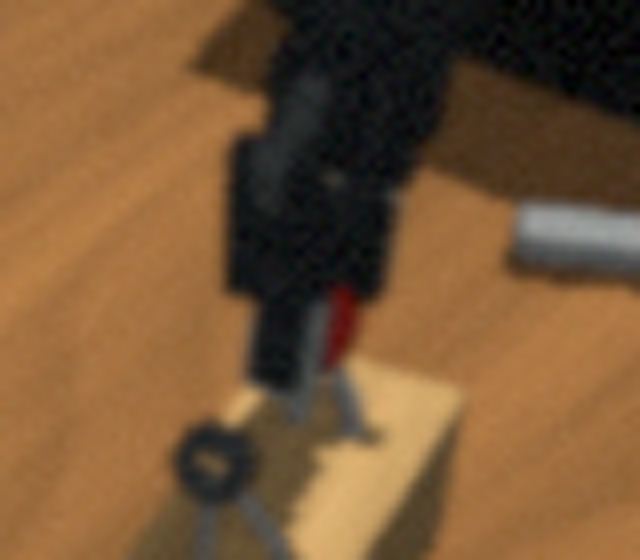

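The near finger's tip, at (270,385) in the crop, is just below the coil's lower edge, with the coil between the fingers. I'll close now.

Call:
drive_tool(deltas="0 0 0 0 0 0 0.03; 0 0 0 0 0 0 0.02; 0 0 0 0 0 0 0.01; 0 0 0 0 0 0 0.01; 0 0 0 0 0 0 0.01", squeeze=80)

```text
time: 3.95
eef_pos: [527.6, 256.1, 78.9]
orientation: [-3.127, -0.301, -0.002]
force: [-0.9, -0.8, 6.1]
width: 18.7
grip_force: 79.4
```

Call:
drive_tool(deltas="0 0 -0.005 0 0 0 0.01; 0 0 -0.01 0 0 0 0.01; 0 0 -0.015 0 0 0 0.01; 0 0 -0.02 0 0 0 0.01; 0 0 -0.03 0 0 0 0.01; 0 0 -0.04 0 0 0 0.01; 0 0 -0.03 0 0 0 0.01; 0 0 0 0 0 0 0.01")

```text
time: 4.75
eef_pos: [528.9, 257.2, 233.4]
orientation: [-3.124, -0.3, -0.012]
force: [0.7, 0.5, -1.0]
width: 18.1
grip_force: 78.8
```

```bash
python3 - <<'E'
from h import *
plan(15.4,[460,20,250],[514,-305.5,215])
E
```

```text
t 4.75 pos [528.92 257.25 233.44] F [ 0.66  0.53 -1.02] w 18.07606565724472 turn(tool,rad) [-0.   -0.01 -0.08]
delta tool mm [-129.44  210.43  -16.56] n 4.952189670103753
delta tool mm [-34.38 328.15  35.  ] n 6.636000301386369
```

Call:
drive_tool(deltas="0 0 0 0 -0.01 -0.077 0.01; -0.01 0.030 0 0 0 0 0.01; -0.0127 0.0418 0 0 0 0 0.01; -0.0127 0.0418 0 0 0 0 0.01; -0.0127 0.0418 0 0 0 0 0.01; -0.0127 0.0418 0 0 0 0 0.01; -0.0127 0.0418 0 0 0 0 0.01; -0.0127 0.0418 0 0 0 0 0.01")

```text
time: 5.55
eef_pos: [517.9, -39.5, 228.7]
orientation: [3.112, 0.421, -0.017]
force: [1.0, -0.1, -0.8]
width: 18.3
grip_force: 78.7
```

Call:
drive_tool(deltas="-0.0127 0.0418 0 0 0 0 0.01; -0.0127 0.0418 0 0 0 0 0.01; -0.0127 0.0418 0 0 0 0 0.01; -0.0127 0.0418 0 0 0 0 0.01; -0.0127 0.0418 0 0 0 0 0.01; -0.0127 0.0418 0 0 0 0 0.01; 0 0 0 0 0 0 0.01; 0 0 0 0 0 0 0.01")

```text
time: 6.35
eef_pos: [510.9, -300.7, 228.8]
orientation: [-3.113, -0.417, 0.018]
force: [-0.1, 1.8, -1.5]
width: 18.3
grip_force: 78.7
```

```bash
python3 - <<'E'
from h import *
plan(15.4,[514,-305.5,205])
E
```

```text
t 6.35 pos [ 510.94 -300.72  228.76] F [-0.12  1.76 -1.48] w 18.251558025103694 turn(tool,rad) [-0.    0.01 -0.  ]
delta tool mm [ 1.68  5.42 23.76] n 0.4885250967788419
```

Call:
drive_tool(deltas="0.0017 0.0054 0.02 0 0.01 0 0.01; 0 0 0.01 0 0 0 0.01; 0 0 0 0 0 0 0.01")

```text
time: 6.65
eef_pos: [513.8, -302.8, 198.0]
orientation: [-3.11, -0.423, 0.005]
force: [-0.5, 0.6, -0.6]
width: 18.5
grip_force: 78.7
```

```bash
python3 - <<'E'
from h import *
plan(15.4,[514,-305.5,185])
t=robot.capture("top");s=robot.capture("scene")
cv2.imwrite("pics/s5.png",s);cv2.imwrite("pics/t5.png",t)
print(proj("scene",np.array([514,-305.5,209])),proj("top",np.array([514,-305.5,209])))
cv2.imwrite("pics/c5.png",np.hstack([crop(s,90,220,6,480,600),crop(t,350,160,6,318,600)]))
E
```

```text
t 6.65 pos [ 513.83 -302.79  198.02] F [-0.47  0.65 -0.61] w 18.4533701333008 turn(tool,rad) [-0.  0.  0.]
delta tool mm [-0.56  2.66 13.02] n 0.26608187672555444
[121.36 248.08] [386.07 181.54]
```

View pics/c5.png

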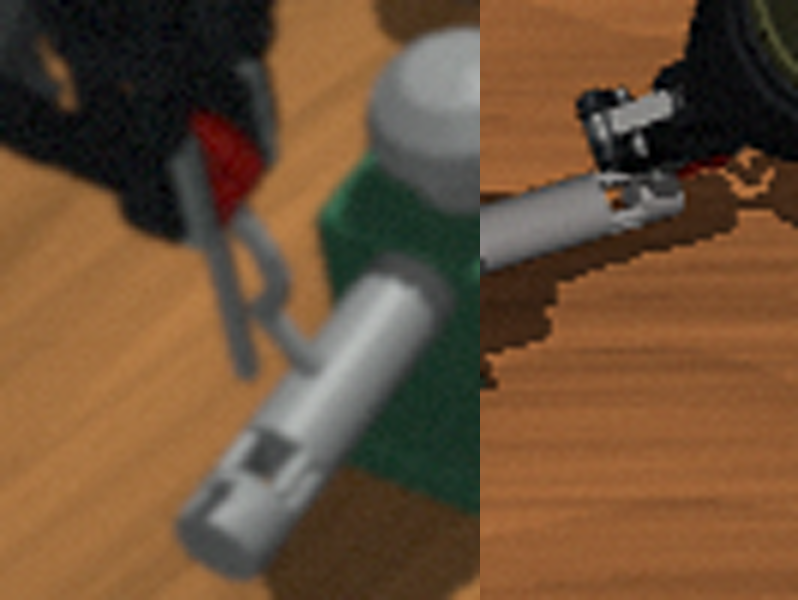

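The scene crop shows the straight leg running from about (205,230) to its tip at (248,375). The bow foot is at (315,370), the hole at (270,453), and the red coil is held between the fingers. Next I'll intersect these rays with the clip's own plane.

```bash
python3 - <<'E'
from h import *
st=robot.sense();p=st["eef_pos"];M=R.from_rotvec(st["orientation"]).as_matrix()
def onpl(u,v):
    o,d=ray("scene",*un(90,220,6,u,v));n=M[:,1];q=o+d*(n@(p-o))/(n@d);return M.T@(q-p)
for n,(u,v) in dict(legup=(206,225),leg2=(225,290),tip=(247,374),foot=(318,368),waist=(262,308),coilbot=(228,218),hollow=(288,272)).items():print(n,onpl(u,v))
for z in(128,125,131,122): print(z,atz("scene",*un(90,220,6,247,373),z), "hole@98",atz("scene",*un(90,220,6,270,453),98))
E
```

```text
legup [-2.46  0.   13.15]
leg2 [-1.41  0.   37.88]
tip [-0.87 -0.   72.07]
foot [23.96  0.   56.22]
waist [ 9.67 -0.   39.39]
coilbot [ 5.37 -0.    6.72]
hollow [20.94 -0.   19.57]
128 [ 513.92 -303.5   128.  ] hole@98 [ 518.02 -304.74   98.  ]
125 [ 511.74 -302.28  125.  ] hole@98 [ 518.02 -304.74   98.  ]
131 [ 516.1  -304.72  131.  ] hole@98 [ 518.02 -304.74   98.  ]
122 [ 509.56 -301.06  122.  ] hole@98 [ 518.02 -304.74   98.  ]
```

Call:
drive_tool(deltas="0 0 0 0 -0.03 0 0.01; 0.0065 0.003 0.01 0 0 0 0.01; 0 0 0.009 0 0 0 0.01; 0 0 0 0 0 0 0.01; 0 0 0 0 0 0 0.01")

```text
time: 7.25
eef_pos: [520.9, -305.8, 180.0]
orientation: [3.11, 0.42, -0.048]
force: [0.4, -0.2, 0.1]
width: 18.4
grip_force: 78.7
```

```bash
python3 - <<'E'
from h import *
plan(15.4)
s=robot.capture("scene")
cv2.imwrite("pics/c6.png",crop(s,100,232,8,560,600))
E
```

```text
t 7.25 pos [ 520.85 -305.8   180.01] F [ 0.41 -0.22  0.09] w 18.40228547736896 turn(tool,rad) [-0.    0.03 -0.  ]
```

View pics/c6.png

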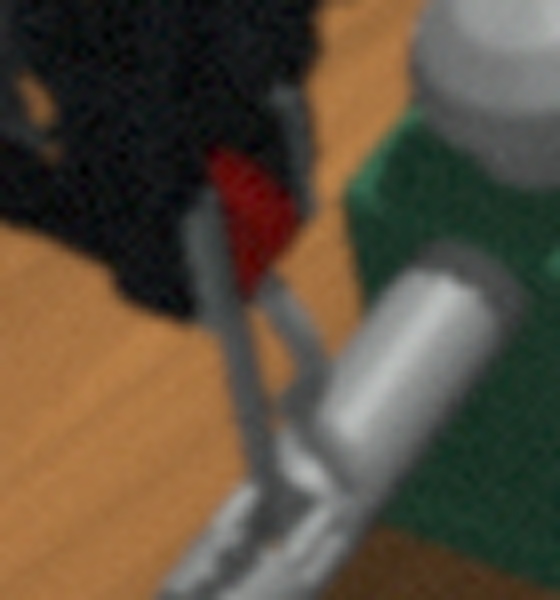

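The leg tip is at about (264,488) in the crop, just above the hole at (280,510), with no contact.

```bash
python3 - <<'E'
from h import *
st=robot.sense();p=st["eef_pos"];M=R.from_rotvec(st["orientation"]).as_matrix();T=tgt(15.4)
def onpl(u,v):
    o,d=ray("scene",*un(100,232,8,u,v));n=M[:,1];q=o+d*(n@(p-o))/(n@d);return q
for n,(u,v) in dict(legup=(212,265),mid=(240,380),tip=(264,488)).items():q=onpl(u,v);print(n,q,T.T@(q-p))
h=atz("scene",*un(100,232,8,280,510),98);print(h)
for z in(104,106,108,110): print(z,"over hole px",(proj("scene",np.r_[h[:2],z])-[100,232]+.5)*8-.5,"tip dtool to hole",T.T@(h-atz("scene",*un(100,232,8,264,488),z)))
E
```

```text
legup [ 518.13 -306.76  175.84] [-3.   -0.    4.57]
mid [ 518.11 -306.74  141.33] [-3.02 -0.03 39.07]
tip [ 517.49 -306.89  106.45] [-3.65 -0.05 73.96]
[ 518.35 -305.06   98.  ]
104 over hole px [275.66 491.98] tip dtool to hole [ 2.7  -0.17  6.  ]
106 over hole px [274.21 485.93] tip dtool to hole [ 1.57 -1.28  8.  ]
108 over hole px [272.74 479.86] tip dtool to hole [ 0.43 -2.4  10.  ]
110 over hole px [271.28 473.77] tip dtool to hole [-0.7  -3.51 12.  ]
```

Call:
drive_tool(deltas="0.001 -0.0015 0.003 0 0 0 0.01; 0 0 0.004 0 0 0 0.01; 0 0 0.004 0 0 0 0.01; 0 0 0.004 0 0 0 0.01; 0 0 0 0 0 0 0.01")

```text
time: 7.8
eef_pos: [521.0, -304.2, 164.7]
orientation: [3.11, 0.42, -0.048]
force: [-0.3, -0.8, -1.1]
width: 18.2
grip_force: 78.7
```

```bash
python3 - <<'E'
from h import *
plan(15.4);print(robot.sense()["ft_torque"])
E
```

```text
t 7.8 pos [ 520.97 -304.17  164.7 ] F [-0.26 -0.79 -1.08] w 18.1545097731374 turn(tool,rad) [-0.    0.03 -0.  ]
[-0.02 -0.01  0.04]
```

Call:
drive_tool(deltas="0 0 0.004 0 0 0 0.01; 0 0 0.004 0 0 0 0.01; 0 0 0 0 0 0 0.01")

```text
time: 8.1
eef_pos: [519.8, -304.8, 156.8]
orientation: [3.11, 0.419, -0.051]
force: [-1.7, -0.7, -2.8]
width: 18.8
grip_force: 78.5
```

```bash
python3 - <<'E'
from h import *
plan(15.4);print(robot.sense()["ft_torque"])
s=robot.capture("scene")
cv2.imwrite("pics/c7.png",crop(s,100,232,8,560,600))
E
```

```text
t 8.1 pos [ 519.85 -304.81  156.78] F [-1.67 -0.65 -2.75] w 18.846046827496927 turn(tool,rad) [-0.    0.03 -0.  ]
[-0.33  0.68 -0.01]
```

View pics/c7.png

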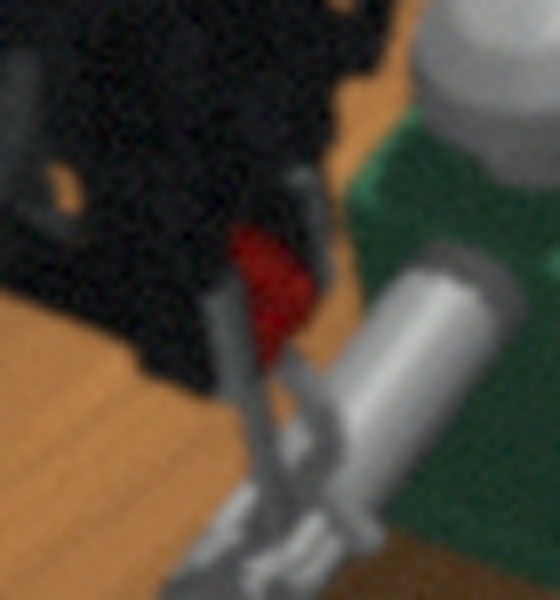

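The leg has entered the hole, with the bow coming down on the far side of the pin. There's a light side force toward −x, so I'll ease that way and keep going down.

Call:
drive_tool(deltas="-0.0015 -0.0003 0.003 0 0 0 0.01; 0 0 0.004 0 0 0 0.01; 0 0 0.004 0 0 0 0.01; 0 0 0 0 0 0 0.01", squeeze=110)

```text
time: 8.55
eef_pos: [519.1, -304.3, 145.7]
orientation: [3.11, 0.421, -0.048]
force: [-1.8, -0.7, -1.3]
width: 17.7
grip_force: 111.2
```

Call:
drive_tool(deltas="-0.001 0 0.004 0 0 0 0.01; 0 0 0.004 0 0 0 0.01; 0 0 0.003 0 0 0 0.01; 0 0 0 0 0 0 0.01")

```text
time: 8.95
eef_pos: [518.4, -304.5, 135.1]
orientation: [3.11, 0.421, -0.046]
force: [0.0, -0.3, -0.8]
width: 17.8
grip_force: 111.4
```

Call:
drive_tool(deltas="0.0001 0 0.004 0 0 0 0.01; 0.0001 0 0.004 0 0 0 0.01; 0.0001 0 0.003 0 0 0 0.01; 0 0 0 0 0 0 0.01")

```text
time: 9.35
eef_pos: [518.6, -305.5, 124.9]
orientation: [3.108, 0.42, -0.044]
force: [1.3, -2.5, -0.7]
width: 17.4
grip_force: 111.3
```

Call:
drive_tool(deltas="0.0001 0 0.003 0 0 0 0.01; 0.0001 0 0.003 0 0 0 0.01; 0.0001 0 0.003 0 0 0 0.01; 0 0 0 0 0 0 0.01")

```text
time: 9.75
eef_pos: [518.0, -304.7, 114.7]
orientation: [3.11, 0.421, -0.047]
force: [0.9, -1.5, -5.4]
width: 17.9
grip_force: 110.8
```

Call:
drive_tool(deltas="0.0001 0 0.003 0 0 0 0.01; 0.0001 0 0.003 0 0 0 0.01; 0 0 0.001 0 0 0 0.01; 0 0 0 0 0 0 0.01")

```text
time: 10.15
eef_pos: [517.7, -304.6, 108.1]
orientation: [3.11, 0.421, -0.048]
force: [-1.4, 0.3, -1.6]
width: 17.4
grip_force: 111.4
```

```bash
python3 - <<'E'
from h import *
plan(15.4)
s=robot.capture("scene")
cv2.imwrite("pics/c8.png",crop(s,100,232,8,560,600))
E
```

```text
t 10.15 pos [ 517.72 -304.62  108.07] F [-1.4   0.35 -1.63] w 17.44971478232736 turn(tool,rad) [-0.    0.03  0.  ]
```

View pics/c8.png

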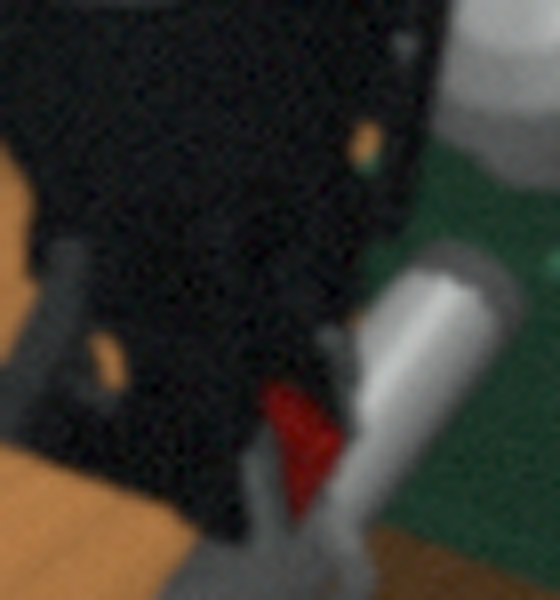

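The coil is just above the pin and the bow is over it. I'll ease down until it touches.

Call:
drive_tool(deltas="-0.0005 0 0.0015 0 0 0 0.01; 0 0 0.001 0 0 0 0.01; 0 0 0 0 0 0 0.01")

```text
time: 10.5
eef_pos: [517.6, -305.0, 106.0]
orientation: [3.109, 0.421, -0.046]
force: [0.1, 0.4, -0.6]
width: 17.5
grip_force: 111.4
```

Call:
drive_tool(deltas="0 0 0.001 0 0 0 0.01; 0 0 0 0 0 0 0.01; 0 0 0 0 0 0 0.01")

```text
time: 10.8
eef_pos: [517.6, -305.0, 105.1]
orientation: [3.109, 0.421, -0.046]
force: [0.1, -0.1, -0.9]
width: 17.9
grip_force: 111.4
```

Call:
drive_tool(deltas="0 0 0.001 0 0 0 0.01; 0 0 0.0005 0 0 0 0.01; 0 0 0 0 0 0 0.01")

```text
time: 11.1
eef_pos: [517.6, -305.1, 104.2]
orientation: [3.109, 0.42, -0.046]
force: [-1.4, -0.4, 4.4]
width: 17.9
grip_force: 112.1
```

Call:
drive_tool(deltas="0 0 0.001 0 0 0 0.01; 0 0 0 0 0 0 0.01; 0 0 0 0 0 0 0.01")

```text
time: 11.4
eef_pos: [517.7, -305.1, 103.9]
orientation: [3.108, 0.42, -0.045]
force: [-3.5, 1.7, 11.1]
width: 17.7
grip_force: 113.2
```

The coil is resting on the pin. I'll take off the load, open and lift away.

Call:
drive_tool(deltas="0 0 -0.0012 0 0 0 0.015; 0 0 0 0 0 0 0.025; 0 0 0 0 0 0 0.035; 0 0 0 0 0 0 0.045; 0 0 0 0 0 0 0.05; 0 0 0 0 0 0 0.05; 0 0 -0.01 0 0 0 0.05; 0 0 -0.02 0 0 0 0.05")

```text
time: 12.2
eef_pos: [517.4, -304.4, 133.3]
orientation: [3.111, 0.421, -0.05]
force: [0.7, -0.3, 0.3]
width: 50.2
grip_force: 0.0
```

Call:
drive_tool(deltas="0 0 -0.03 0 0 0 0.05; 0 0 -0.04 0 0 0 0.05; 0 0 -0.04 0 0 0 0.05; -0.04 0 -0.02 0 0 0 0.05; -0.04 0 0 0 0 0 0.05; -0.04 0 0 0 0 0 0.05; -0.03 0 0 0 0 0 0.05; 0 0 0 0 0 0 0.05")

```text
time: 13.0
eef_pos: [373.1, -345.7, 269.5]
orientation: [3.109, 0.411, -0.05]
force: [0.5, 0.3, 1.0]
width: 50.1
grip_force: 0.0
```

```bash
python3 - <<'E'
from h import *
plan(15.4)
s=robot.capture("scene");t=robot.capture("top")
cv2.imwrite("pics/c9.png",np.vstack([np.hstack([crop(s,100,245,6,400,300),crop(t,340,165,6,400,300)]),np.hstack([crop(s,270,130,4,400,300),crop(t,120,155,4,400,300)])]))
E
```

```text
t 13.0 pos [ 373.15 -345.66  269.45] F [0.45 0.33 1.  ] w 50.07878141829161 turn(tool,rad) [ 0.    0.03 -0.01]Traceback (most recent call last):
  File "<stdin>", line 4, in <module>
    return _nx.concatenate(arrs, 0, dtype=dtype, casting=casting)
           ~~~~~~~~~~~~~~~^^^^^^^^^^^^^^^^^^^^^^^^^^^^^^^^^^^^^^^
ValueError: all the input array dimensions except for the concatenation axis must match exactly, but along dimension 1, the array at index 0 has size 792 and the array at index 1 has size 800
```

I've used all ten views, so I'll check the result numerically from the red coil's centroid.

```bash
python3 - <<'E'
from h import *
def red(n,old=None):
    i=(robot.capture(n) if old is None else cv2.imread(old)).astype(int);b,g,r=i[...,0],i[...,1],i[...,2]
    m=((r>90)&(g<r*.35)&(b<r*.35)).astype(np.uint8);k,l,st,c=cv2.connectedComponentsWithStats(m)
    return [(c[j],st[j,2:5]) for j in range(1,k) if st[j,4]>15]
print("before",red("scene","pics/scene0.png"),red("top","pics/top0.png"))
S,T=red("scene"),red("top");print(S,T)
for a in S:
  for b in T:
    p,e=tri(a[0],b[0])
    print(p,e)
e=np.array([517-2.,-305.2,114]);print("expected px",proj("scene",e),proj("top",e))
E
```

```text
before [(array([324.48, 147.76]), array([ 9,  7, 42], dtype=int32))] [(array([147.77, 191.36]), array([ 4,  9, 22], dtype=int32)), (array([143.9 , 192.14]), array([ 3,  9, 21], dtype=int32))]
[(array([134.36, 287.99]), array([ 17,  13, 140], dtype=int32))] [(array([374.51, 188.51]), array([10, 12, 72], dtype=int32))]
[ 518.43 -303.95  115.99] [np.float64(1.352679647572845), np.float64(1.3526796475728013)]
expected px [131.68 288.21] [374.43 189.74]
```

```bash
python3 -c "
from station import robot
print(robot.job_done())"
```

```text
the job is handed in; nothing more can be done
None
```

The red clip is locked through the pin and released: its coil met the pin on the way down, and it now sits centred over the hole at z ≈ 114–116 mm (home is 113–116). The robot is clear of everything, and the job was handed in after about 13 s. I had used all ten picture views, so the final coil position is a numeric camera check. I didn't recheck how upright the clip stands after release, or the other two clips.

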